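# Open the label printer for a new roll

### The job

The label printer on the bench is out of labels. Press its blue release tab so that the cover springs up, then push the cover all the way back until it rests open by itself, ready for the new roll. Leave the printer, the roll, the lamp and the meter standing where they are, and pick nothing up.

Things in the scene. Friction and masses are not known exactly. Their poses are not given: they have to be found in the camera images.
- printer: Desktop label printer, loose on rubber feet, about 2.2 kg, pale grey, charcoal cover; 190 mm deep (x), 150 wide (y), 132 high. Origin: centre of the underside, on the bench. x points from its front (tab side, towards the robot) to its back (hinge side), y to its left, z up. The pale front deck (x -95 to -52 mm) is 126 mm high; the walls behind it, under the cover, reach 105 mm.
- tab_top (a point): Centre of the top face of the blue release tab: a flat paddle 36 mm (x) by 46 mm (y) at the printer's front right corner, top face 130 mm above the bench, 4 mm proud of the deck on its left, nothing in front or on its right; its rear edge is 12 mm in front of the cover. Printer's frame: (-78, -51, 130) mm. Moves with the tab.
- tab (a joint): Angle of the tab (rad) about an axis along the printer's y, 41 mm behind the paddle's centre: 0 at rest, grows as the paddle is pressed down, stop at 0.24 (centre 10 mm down). It moves from about 1 N, the catch lets go at about 0.14 (6 mm, 3 N), and the stop takes about 4 N. A spring returns it.
- cover (a joint): Opening of the cover (rad): 0 shut and latched; released, a spring lifts it to 0.65, where it waits with its front edge about 190 mm above the bench; 1.85 is its stop, leaning back past upright. Above 0.65 it is not sprung: pushed with about 1 N at the edge it swings; let go before about 1.4 it falls back to 0.65, beyond about 1.5 it sinks to its stop and stays.
- cover_edge (a point): Middle of the cover's lower front edge; 128 mm in front of the hinge axis and level with it when shut (printer's frame (-48, 0, 112) mm), moves on a circle about the hinge. The cover is a plate 134 by 146 mm (y), top 20 mm above the axis when shut, 4 mm thick, with a 4 mm lip down to this edge. 13 mm behind the edge runs a 12 mm roller; at its right end a leg hangs 37 mm below the axis.
- cover_hinge (a point): Middle of the cover's hinge axis, which runs along the printer's y; in the printer's frame at (80, 0, 112) mm. Fixed to the printer.
- label_roll: New roll of white labels standing on end, loose: 74 mm diameter, 52 mm high, 180 g. Origin: centre of its underside. Stands to one side of the printer.
- test_lamp: Small glass bulb in a brass socket on a steel foot plate 60 by 36 mm, 62 mm high, 60 g, loose. Origin: centre of its underside. Stands to the other side of the printer.
- multimeter: Handheld red multimeter lying on its back, loose: 178 mm (x) by 86 mm (y), 50 mm high at the dial, 420 g. Origin: centre of its underside. Lies to the right of the printer, beyond the roll or the lamp.
There are look-alikes about, which are no part of the job. Of the things shaped like the printer, the rubber one is meant. There is more than one size of the multimeter; the one meant has the size given above.

How it is judged (in metres and radians):
On the way, in this order (a step that is already met when the one before it is completed fails the run):
1. the release tab is pressed down while the cover is still shut (value of joint tab above 0.08 rad and value of joint cover below 0.1 rad).
2. the freed cover springs up (value of joint cover between 0.5 and 1 rad), for 0.1 s.
At the end, for the whole second after the job is handed in: The cover rests by itself against its open stop (over 1.75 rad of 1.85), the tab is back up, the printer stands level within 30 mm of where it was, and the roll, the lamp and the meter stand within 20 mm of where they were (value of joint cover above 1.75 rad and velocity of joint cover between -0.05 and 0.05 rad/s and value of joint tab below 0.04 rad and distance of printer from where it was at the start of the episode below 0.03 m and angle between printer's own z axis and vertical below 0.03 rad and linear speed of printer below 0.01 m/s and distance of each of label_roll, test_lamp, multimeter from where it was at the start of the episode below 0.02 m and angle between each of label_roll, test_lamp, multimeter's own z axis and vertical below 0.1 rad); the robot touches nothing.
It fails at once if the printer is lifted, tipped or shoved more than 40 mm (height (world z) of printer above 0.012 m or angle between printer's own z axis and vertical above 0.12 rad or distance of printer from where it was at the start of the episode above 0.04 m).
It fails at once if the label roll is lifted, tipped or pushed more than 25 mm (height (world z) of label_roll above 0.012 m or angle between label_roll's own z axis and vertical above 0.3 rad or distance of label_roll from where it was at the start of the episode above 0.025 m).
It fails at once if the test lamp is lifted, tipped or pushed more than 25 mm (height (world z) of test_lamp above 0.012 m or angle between test_lamp's own z axis and vertical above 0.3 rad or distance of test_lamp from where it was at the start of the episode above 0.025 m).
It fails at once if the multimeter is lifted, tipped or pushed more than 25 mm (height (world z) of multimeter above 0.012 m or angle between multimeter's own z axis and vertical above 0.3 rad or distance of multimeter from where it was at the start of the episode above 0.025 m).
It also fails if it takes over 43 s, if anything falls off the work surface, if the arm or the gripper's body presses on something with over 40 N, if the wrist force passes 120 N, or if a joint passes its speed limit or range.

### The arm

A 7-joint arm with a two-finger parallel gripper is mounted at the origin on the work surface. World frame = base frame: x ahead of the robot, y to its left, z up, the work surface at z = 0. Lengths are in m, angles in degrees, forces in N, time in s.
With the tool pointing down it reaches from about 0.425 to 0.95 m from the base axis. Payload 4.7 kg.
Tool frame: the origin (TCP) lies at the very end of the fingers, on their centre line; the grasp point (between the pads) lies manip.tcp_to_grasp behind it (manip.tcp_to_grasp is the distance from the TCP to the grasp point, in m); z points along the fingers, y is the line along which they close (so a half turn about z gives the same grasp; the last joint's range is limited). The gripper opens to 85 mm and grips with 20 to 120 N. Pads are 22 mm wide; open, the fingers measure 114 mm over their backs; the gripper's body (76 mm by 85 mm) begins 54 mm behind the grasp point. The pads swing forward as they close: fully open they stand 13 mm farther back than shut.
Start: joints at [68.13, 26.849, -2.785, 87.806, 1.381, 65.374, -4.715], TCP at [0.233, -0.633, 0.231] pointing down, gripper open.
Joint ranges: [-148.3, 148.3], [-19.14, 114.17], [-79.39, 73.82], [5.75, 140.21], [-59.74, 239.74], [12.07, 113.84], [-152.46, 152.46]. Speed limits (degrees/s): [147.25, 147.25, 180, 180, 180, 180, 180].

### API

Orientations are given as a 3x3 rotation matrix whose columns are the frame's x, y, z axes.
In Python, from workcell import manip gives the robot as it stands.
- The arm moves only by the shell command python3 -m crank 'ROWS' [FORCE]. ROWS is JSON, one flat list of numbers, 7 for each row, row after row: the shift along the tool's x, y, z each as a share of 100 mm, from -1 to 1, then the turn, a rotation vector about the tool's x, y, z each as a share of 60 degrees, from -1 to 1, then the opening, from 0 (shut) to 1 (fully open). In form: [dx, dy, dz, ax, ay, az, claw, dx, dy, dz, ax, ay, az, claw, ...]. A call has 1 to 12 rows; each row is the pose to reach, as a shift and turn from the pose commanded when the call began, along the tool's axes at that moment; what a row does not reach only later rows make up. A row lasts 1/12 s, in which the tool goes at most 41.7 mm and 7.16 degrees, less where a joint would pass 70% of its speed; a pose out of reach is approached as far as the arm can. A call with a number of a shift or a turn outside -1 to 1 is refused whole. A call with a gripper value outside its range is refused whole. The fingers move at their own pace and stop on an object; FORCE is the grip in N (left out, the last holds). Time passes only in rows, so rows that repeat a pose let the fingers close. It gives the time, the measured TCP pose, the force, the opening and the grip force at its end, in the units of the state.
- manip.state(): the state, without advancing time (a new reading comes with each control period).
- manip.grab_frame(name): name is "side" or "top" or "wrist"; returns the picture (400x640x3 uint8, red, green, blue); there is no depth.
- manip.camera_info(name): a dict with "camera_matrix" (3x3 intrinsics, pixels), "k1" (the pictures are not rectified: a ray, as slopes to the right and down, at radius r is drawn at 1 + k1 r^2 times it, then the intrinsics apply), "pose" (4x4, takes a point from camera to world coordinates). Camera axes: x right, y up, looking along -z (the intrinsics and any distortion apply to the point x, -y, -z); pixel columns grow to the right and rows downward; lengths in m; the calibration is good to about 2 mm. A picture is of the moment at which its call begins: read the wrist's pose just before it. camera_info takes no time and is no camera call; for the wrist camera it gives the pose at the moment of the call.
- manip.job_done(): hands the job in; it is judged then, once.
Trained networks look in the newest picture that a camera, given by its name, has taken for a name from the list of things; names that differ only in an ending like _2 or _b are one class to them, and where a whole thing is asked for, a point or a joint stands for the part that bears it (a point fixed in the world has none). Each returns a list of dicts, best first, with "conf" (0 to 1); they miss things now and then, are a little off and sometimes report something else, mostly with a low value. They report only what shows in the picture. A call takes as long as a camera call. They do not tell look-alikes from the thing itself.
- manip.regions_of(camera, thing): "pixels" (400x640 bool, what is visible of it) and "bbox" ([left, top, right, bottom] in pixels, round what is visible of it).
The state is a dict: "time": time; "qpos": joint angles; "joint_velocities": joint speeds; "joint_efforts": joint torques, N m; "eef_pos": TCP position; "tool_rot": TCP orientation; "force": force on the tool from outside, world axes, zero at the start; "wrist_torque": the same for the moment, N m; "finger_gap": finger opening in m; "grip_force": force on a finger pad.
Only numpy, scipy, OpenCV 4.12 (cv2) and the standard library are available. Lean on these libraries where they do the work, as an engineer would, in place of code of your own. Each camera call takes 0.05 s, during which the arm holds its last target. There are 200 camera calls.

## Working session

There is one attempt and no reset: what is moved stays moved. The work goes in short steps, Python scripts to look and compute and a shell command to move; the robot and the scene stay as the last step left them, time stands still between calls to the robot, and variables do not carry over. Pictures are saved under pics/ and viewed, at most 10 in all, crops included, and the job is handed in when it is done.

```bash
mkdir -p pics; python3 - <<'E'
from workcell import manip
import cv2,numpy as np
s=manip.state();print(s['time'],s['eef_pos'],np.round(s['tool_rot'],3).tolist(),s['finger_gap'],manip.tcp_to_grasp)
for c in ['side','top']:
    im=manip.grab_frame(c);cv2.imwrite(f'pics/{c}0.png',im[:,:,::-1])
    i=manip.camera_info(c);print(c,np.round(i['camera_matrix'],1).tolist(),i['k1'],np.round(i['pose'],3).tolist())
    for t in ['printer','tab','cover','label_roll','test_lamp','multimeter']:
        print(t,[(round(r['conf'],2),np.array(r['bbox']).tolist(),int(r['pixels'].sum())) for r in manip.regions_of(c,t)])
E
```

```text
0.0 [ 0.23302469 -0.63286229  0.23023982] [[0.938, 0.346, -0.001], [0.346, -0.938, 0.002], [-0.0, -0.002, -1.0]] 0.08570407802068758 0.0187
side [[434.2, 0.0, 318.2], [0.0, 434.2, 197.8], [0.0, 0.0, 1.0]] -0.00519188043490683 [[0.945, 0.221, -0.242, 0.283], [-0.327, 0.683, -0.653, -0.614], [0.021, 0.696, 0.717, 0.769], [0.0, 0.0, 0.0, 1.0]]
printer [(0.81, [147.5, 110.3, 256.5, 201.8], 6820), (0.7, [262.7, 122.1, 363.8, 215.9], 6729)]
tab [(0.78, [278.8, 161.2, 301.3, 176.4], 271), (0.55, [147.8, 129.2, 172.9, 146.0], 223)]
cover [(0.75, [282.8, 121.9, 358.5, 177.2], 2915), (0.67, [162.9, 112.8, 247.9, 171.3], 2996)]
label_roll [(0.65, [345.3, 198.6, 375.5, 242.2], 1093)]
test_lamp []
multimeter [(0.94, [373.3, 314.2, 418.7, 385.7], 2140), (0.64, [329.4, 249.6, 427.3, 309.8], 3722)]
top [[375.0, 0.0, 321.4], [0.0, 375.0, 201.9], [0.0, 0.0, 1.0]] -0.08638088784746166 [[-0.029, 0.997, -0.076, 0.42], [-0.999, -0.032, -0.029, -0.04], [-0.032, 0.075, 0.997, 0.935], [0.0, 0.0, 0.0, 1.0]]
printer [(0.96, [149.7, 233.4, 261.3, 347.2], 6797), (0.8, [219.2, 136.4, 298.6, 223.2], 6048)]
tab [(0.62, [181.5, 319.7, 203.4, 345.6], 332), (0.57, [270.3, 204.1, 294.7, 219.7], 376)]
cover [(0.97, [220.7, 139.3, 287.8, 205.3], 4047), (0.84, [162.2, 238.8, 253.0, 331.9], 4386)]
label_roll []
test_lamp [(0.66, [189.6, 161.4, 211.1, 187.2], 398)]
multimeter [(0.69, [368.7, 127.6, 408.6, 199.6], 2505), (0.63, [424.0, 150.9, 473.7, 198.5], 1166)]
```

View pics/top0.png

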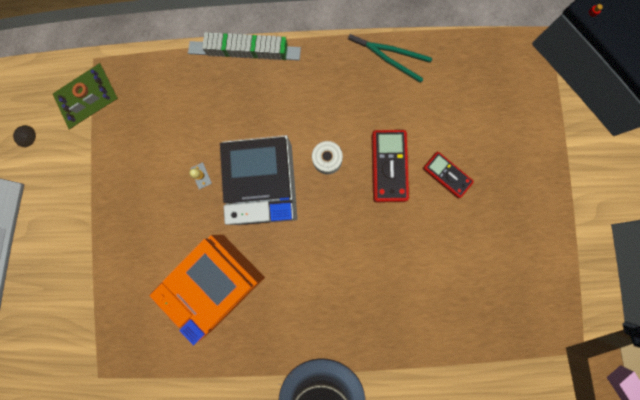

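View pics/side0.png

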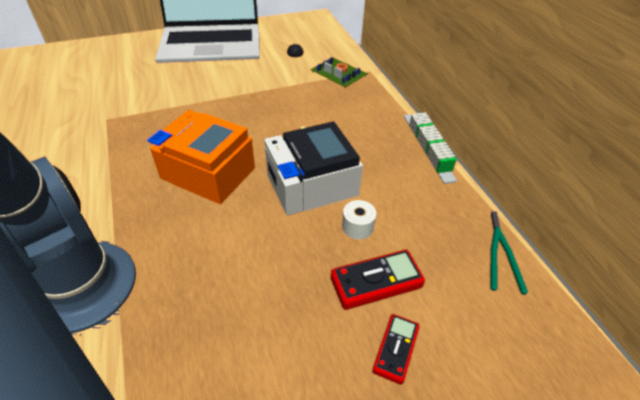

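Candidates: the grey printer with charcoal cover (top ~257,180; side ~313,168) and the orange one (top ~205,290; side ~200,155). The description, and its place between lamp (200,176) and roll (327,156), picks the grey one. The large multimeter is at top (390,165), the small one at (448,174). Blue tab of the grey printer: top (282,212), side (290,169).

```bash
cat > h.py <<'E'
from workcell import manip
import cv2,numpy as np
def ray(c,uv,info=None):
    i=info or manip.camera_info(c);K=np.array(i['camera_matrix']);T=np.array(i['pose'])
    d=cv2.undistortPoints(np.array([[uv]],float),K,np.array([i['k1'],0,0,0,0.]))[0,0]
    v=T[:3,:3]@np.array([d[0],-d[1],-1]);return T[:3,3],v/np.linalg.norm(v)
def tri(rs):
    A=[np.eye(3)-np.outer(v,v) for _,v in rs]
    p=np.linalg.solve(sum(A),sum(a@o for a,(o,_) in zip(A,rs)))
    return p,[round(float(np.linalg.norm(a@(p-o))),4) for a,(o,_) in zip(A,rs)]
def atz(r,z): o,v=r;return o+v*(z-o[2])/v[2]
E
python3 - <<'E'
from h import *
top=manip.grab_frame('top');side=manip.grab_frame('side')
m={}
for c,im,roi in [('top',top,(210,125,100,110)),('side',side,(255,110,120,110))]:
    hsv=cv2.cvtColor(im,cv2.COLOR_RGB2HSV);b=cv2.inRange(hsv,(105,150,60),(130,255,255))
    k=np.zeros_like(b);x,y,w,h=roi;k[y:y+h,x:x+w]=b[y:y+h,x:x+w]
    M=cv2.moments(k,True);m[c]=(M['m10']/M['m00'],M['m01']/M['m00']);print(c,m[c],M['m00'],cv2.boundingRect(k),cv2.minAreaRect(cv2.findNonZero(k)))
p,e=tri([ray(c,m[c]) for c in m]);print('tab',p,e,atz(ray('top',m['top']),.13))
best=min((r for r in manip.regions_of('top','cover') ),key=lambda r:abs(r['bbox'][0]-220))
rect=cv2.minAreaRect(cv2.findNonZero(best['pixels'].astype(np.uint8)));box=cv2.boxPoints(rect)
for q in box: print(q,atz(ray('top',q),.132))
print('roll',atz(ray('top',(327,156)),.052),'meter',atz(ray('top',(390,165)),.05))
a=cv2.resize(top[125:235,180:300],(400,367));b=cv2.resize(side[110:220,255:375],(400,367))
cv2.imwrite('pics/crop.png',np.hstack([a,b])[:,:,::-1])
E
```

```text
top (280.2913165266107, 210.48179271708685) 357.0 (270, 197, 21, 24) ((279.91998291015625, 208.94000244140625), (21.637468338012695, 20.5060977935791), 81.8698959350586)
side (290.1824817518248, 169.86496350364965) 274.0 (278, 162, 27, 16) ((290.9801940917969, 169.30198669433594), (14.925558090209961, 25.373449325561523), 84.2894058227539)
tab [0.46800183 0.0734227  0.1240331 ] [0.0021, 0.0021] [0.46563578 0.07309125 0.13      ]
[217.84618 142.23076] [0.62096276 0.20906187 0.132     ]
[285.50845 136.34709] [0.62772851 0.05809815 0.132     ]
[290.80304 197.23451] [0.49342642 0.04940105 0.132     ]
[223.14075 203.11818] [0.48539701 0.19789204 0.132     ]
roll [ 0.59666487 -0.03053609  0.052     ] meter [ 0.57029147 -0.17976897  0.05      ]
```

View pics/crop.png

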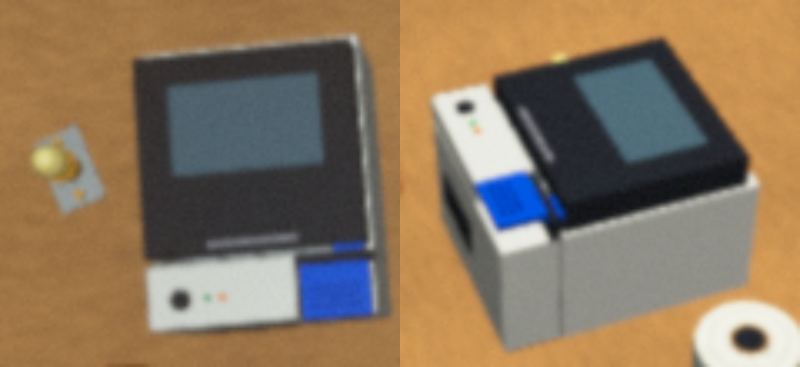

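The crop confirms the choice: the grey printer with a shut charcoal cover, and the blue tab at the front right (crop 335,290, which is top 281,212). I put the tab at about (0.463, 0.0715) with a yaw of about 4°. Next I approach above the other objects.

```bash
for i in 1 2 3 4; do :; done
python3 -m crank '[0.3,-0.3,0,0,0,0,0, 0.6,-0.6,0,0,0,0,0, 0.85,-0.85,0,0,0,0,0, 1,-1,0,0,0,0,0, 1,-1,0,0,0,0,0]' >/dev/null
python3 -m crank '[0.3,-0.3,0,0,0,0,0, 0.6,-0.6,0,0,0,0,0, 0.85,-0.85,0,0,0,0,0, 1,-1,0,0,0,0,0, 1,-1,0,0,0,0,0]'
python3 -m crank '[0.3,-0.3,0,0,0,0,0, 0.6,-0.6,0,0,0,0,0, 0.85,-0.85,0,0,0,0,0, 1,-1,0,0,0,0,0, 1,-1,0,0,0,0,0]' >/dev/null
python3 -m crank '[0.3,-0.3,0,0,0,0,0, 0.6,-0.6,0,0,0,0,0, 0.85,-0.85,0,0,0,0,0, 1,-1,0,0,0,0,0, 1,-1,0,0,0,0,0, 1,-1,0,0,0,0,0, 1,-1,0,0,0,0.1,0, 1,-1,0,0,0,0.2,0, 1,-1,0,0,0,0.267,0, 1,-1,0,0,0,0.267,0]'
```

```text
time: 1.68
eef_pos: [0.3547, -0.3721, 0.2318]
tool_rot: [[0.936, 0.353, 0.001], [0.353, -0.936, 0.001], [0.002, -0.001, -1.0]]
force: [0.0, 1.1, -0.2]
finger_gap: 0.0001
grip_force: 0.0
time: 2.93
eef_pos: [0.4699, -0.1227, 0.2313]
tool_rot: [[0.998, 0.068, -0.0], [0.068, -0.998, -0.001], [-0.0, 0.001, -1.0]]
force: [0.1, -0.4, -0.0]
finger_gap: 0.0003
grip_force: 0.0
```

```bash
python3 -m crank '[0,-0.3,0,0,0,0,0, 0,-0.6,0,0,0,0,0, 0,-0.9,0,0,0,0,0, 0,-1,0,0,0,0,0, 0,-1,0,0,0,0,0]' >/dev/null
python3 -m crank '[0,-0.3,0,0,0,0,0, 0,-0.6,0.1,0,0,0,0, 0,-0.85,0.2,0,0,0,0, 0.02,-0.94,0.3,0,0,0,0, 0.02,-0.94,0.4,0,0,0,0, 0.02,-0.94,0.4,0,0,0,0, 0.02,-0.94,0.4,0,0,0,0]'
python3 - <<'E'
from h import *
s=manip.state();i=manip.camera_info('wrist');im=manip.grab_frame('wrist')
hsv=cv2.cvtColor(im,cv2.COLOR_RGB2HSV);b=cv2.inRange(hsv,(105,150,60),(130,255,255))
print(cv2.minAreaRect(cv2.findNonZero(b)) if b.any() else None)
T=np.array(i['pose']);K=np.array(i['camera_matrix'])
def proj(p):
    q=np.linalg.inv(T)@np.r_[p,1];x,y=q[0]/-q[2],-q[1]/-q[2];f=1+i['k1']*(x*x+y*y);return np.round([K[0,0]*x*f+K[0,2],K[1,1]*y*f+K[1,2]],0)
o=im.copy()
O=np.array([.538,.127]);a=np.radians(4);R=np.array([[np.cos(a),-np.sin(a)],[np.sin(a),np.cos(a)]])
for pts in [[(-96,-74,130),(-60,-74,130),(-60,-28,130),(-96,-28,130)],[(-48,-73,132),(-48,73,132),(86,73,132),(86,-73,132)]]:
    P=np.array([proj(np.r_[O+R@np.array(p[:2])/1e3,p[2]/1e3]) for p in pts]).astype(np.int32)
    print(P.tolist());cv2.polylines(o,[P],True,(0,255,0),1)
cv2.imwrite('pics/w1.png',o[:,:,::-1]);print(np.round(T,3).tolist())
E
```

```text
time: 3.93
eef_pos: [0.4583, 0.0711, 0.1907]
tool_rot: [[0.998, 0.07, -0.002], [0.07, -0.998, -0.001], [-0.002, 0.001, -1.0]]
force: [0.2, -0.1, 0.8]
finger_gap: 0.0001
grip_force: 0.0
((314.5, 208.5), (65.0, 67.0), 90.0)
[[349, 244], [351, 194], [280, 194], [282, 244]]
[[350, 177], [123, 177], [80, -71], [358, -76]]
[[0.071, 0.945, 0.32, 0.541], [-0.998, 0.067, 0.023, 0.077], [0.001, -0.321, 0.947, 0.333], [0.0, 0.0, 0.0, 1.0]]
```

View pics/w1.png

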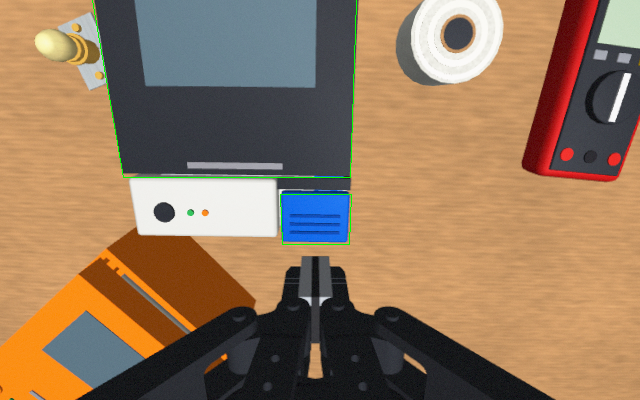

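The model overlay fits: tab centre at pixel (315,216), cover edge at row 177, all within 2-3 px. Next I press near the front of the tab.

```bash
python3 -m crank '[-0.03,0,0.2,0,0,0,0, -0.06,0,0.4,0,0,0,0, -0.06,0,0.53,0,0,0,0, -0.06,0,0.57,0,0,0,0, -0.06,0,0.6,0,0,0,0, -0.06,0,0.62,0,0,0,0, -0.06,0,0.635,0,0,0,0, -0.06,0,0.65,0,0,0,0, -0.06,0,0.66,0,0,0,0, -0.06,0,0.67,0,0,0,0, -0.06,0,0.68,0,0,0,0, -0.06,0,0.68,0,0,0,0]'
python3 - <<'E'
from h import *
for c in ['side']:
    im=manip.grab_frame(c);cv2.imwrite('pics/s2.png',cv2.resize(im[90:240,230:400],(680,600))[:,:,::-1])
E
```

```text
time: 4.98
eef_pos: [0.4518, 0.0731, 0.1232]
tool_rot: [[0.997, 0.073, -0.001], [0.073, -0.997, -0.001], [-0.001, 0.0, -1.0]]
force: [-3.9, -2.3, 3.2]
finger_gap: -0.0001
grip_force: 1.9
```

View pics/s2.png

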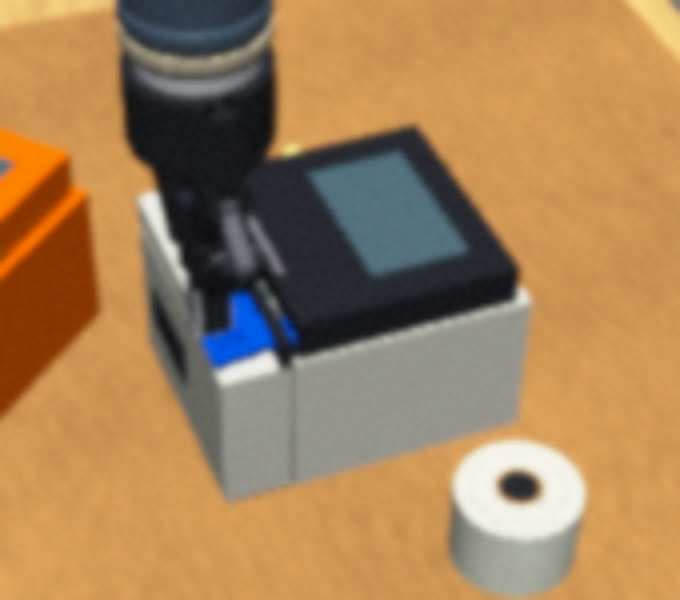

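The cover is still shut. The tab is about 7 mm down (pressed at crop 225,335), just short of the catch, so I press 4 mm deeper.

```bash
python3 -m crank '[0,0,0.01,0,0,0,0, 0,0,0.02,0,0,0,0, 0,0,0.03,0,0,0,0, 0,0,0.04,0,0,0,0, 0,0,0.04,0,0,0,0, 0,0,0.04,0,0,0,0]'
python3 - <<'E'
from h import *
for c in ['side']:
    im=manip.grab_frame(c);cv2.imwrite('pics/s3.png',cv2.resize(im[90:240,230:400],(680,600))[:,:,::-1])
E
```

```text
time: 5.53
eef_pos: [0.4519, 0.0734, 0.1192]
tool_rot: [[0.997, 0.073, -0.001], [0.073, -0.997, -0.0], [-0.001, 0.0, -1.0]]
force: [-4.6, -1.5, 3.9]
finger_gap: -0.0004
grip_force: 2.4
```

View pics/s3.png

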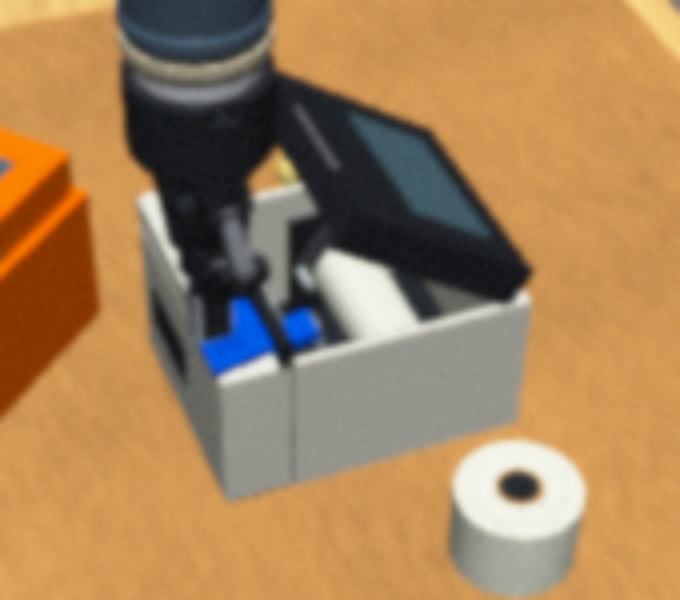

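The cover has sprung up; its front edge now runs from crop (290,90) to (350,240). I'll raise the tool, centre it on the cover, and come up to its edge.

```bash
python3 -m crank '[0,0,-0.15,0,0,0,0, 0,0,-0.35,0,0,0,0, 0,0,-0.49,0,0,0,0, 0,-0.2,-0.49,0,0,0,0, 0,-0.4,-0.49,0,0,0,0, 0,-0.47,-0.49,0,0,0,0, 0,-0.47,-0.49,0,0,0,0, 0.15,-0.47,-0.49,0,0,0,0, 0.3,-0.47,-0.49,0,0,0,0, 0.45,-0.47,-0.49,0,0,0,0, 0.45,-0.47,-0.49,0,0,0,0]'
python3 - <<'E'
from h import *
for c in ['side']:
    im=manip.grab_frame(c);cv2.imwrite('pics/s4.png',cv2.resize(im[60:240,220:400],(600,600))[:,:,::-1])
E
```

```text
time: 6.5
eef_pos: [0.497, 0.1225, 0.1682]
tool_rot: [[0.997, 0.071, 0.003], [0.071, -0.997, 0.001], [0.003, -0.001, -1.0]]
force: [0.1, 0.7, 0.1]
finger_gap: -0.0001
grip_force: 0.0
```

View pics/s4.png

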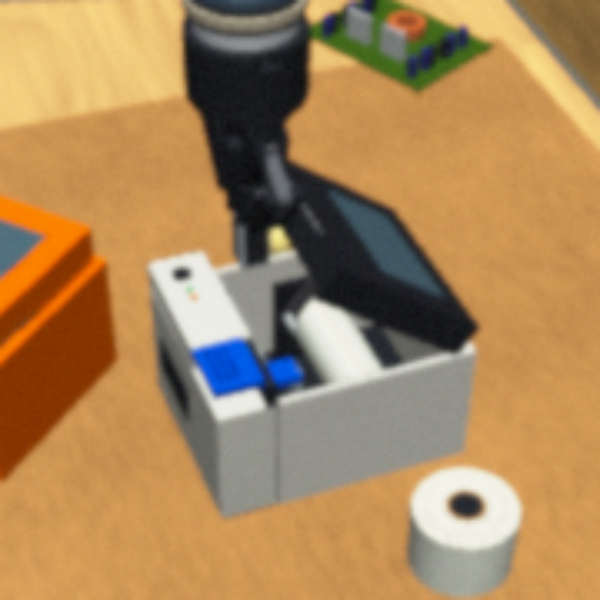

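The tab is back up (crop 228,365) and the finger at (250,230) stands just in front of the cover edge. Now I push back along the arc.

```bash
python3 -m crank '[0.08,0,0,0,0,0,0, 0.14,0,-0.06,0,0,0,0, 0.2,0,-0.12,0,0,0,0, 0.26,0,-0.18,0,0,0,0, 0.33,0,-0.24,0,0,0,0, 0.41,0,-0.3,0,0,0,0, 0.5,0,-0.35,0,0,0,0, 0.6,0,-0.4,0,0,0,0, 0.7,0,-0.44,0,0,0,0, 0.8,0,-0.47,0,0,0,0, 0.9,0,-0.5,0,0,0,0, 1,0,-0.51,0,0,0,0]'
python3 - <<'E'
from h import *
for c in ['side']:
    im=manip.grab_frame(c);cv2.imwrite('pics/s5.png',cv2.resize(im[60:240,220:400],(600,600))[:,:,::-1])
E
```

```text
time: 7.55
eef_pos: [0.5953, 0.1314, 0.2205]
tool_rot: [[0.997, 0.073, 0.003], [0.073, -0.997, 0.001], [0.003, -0.001, -1.0]]
force: [-0.9, 0.9, 1.2]
finger_gap: -0.0003
grip_force: 0.1
```

View pics/s5.png

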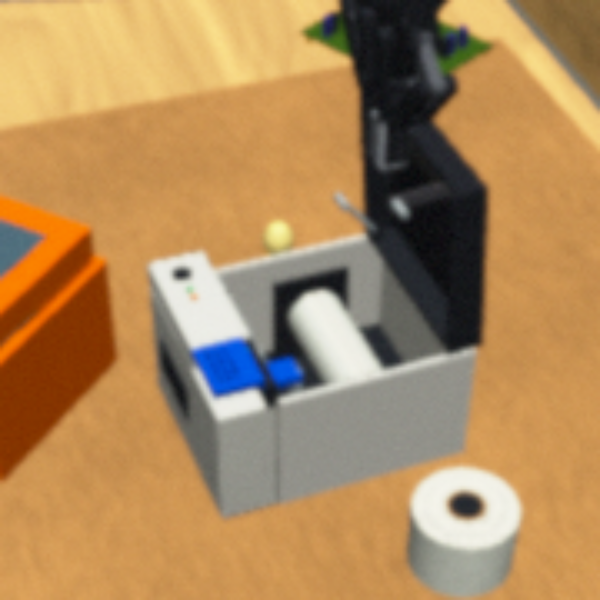

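The cover is nearly upright (right edge at x≈480), the printer is unmoved and the forces are small. I'll push about 35 mm more, then back away.

```bash
python3 -m crank '[0.08,0,0,0,0,0,0, 0.16,0,0,0,0,0,0, 0.24,0,0,0,0,0,0, 0.32,0,0,0,0,0,0, 0.36,0,0,0,0,0,0, 0.36,0,0,0,0,0,0]'
python3 -m crank '[-0.2,0,0,0,0,0,0, -0.5,0,0,0,0,0,0, -0.8,0,-0.2,0,0,0,0, -1,0,-0.4,0,0,0,0, -1,0,-0.4,0,0,0,0, -1,0,-0.4,0,0,0,0, -1,0,-0.4,0,0,0,0, -1,0,-0.4,0,0,0,0, -1,0,-0.4,0,0,0,0]'
python3 - <<'E'
from h import *
a=manip.grab_frame('side');b=manip.grab_frame('top')
cv2.imwrite('pics/s6.png',np.hstack([cv2.resize(a[60:240,220:400],(400,400)),cv2.resize(b[80:240,180:340],(400,400))])[:,:,::-1])
E
```

```text
time: 8.1
eef_pos: [0.6302, 0.1334, 0.219]
tool_rot: [[0.997, 0.073, 0.0], [0.073, -0.997, 0.0], [0.0, -0.0, -1.0]]
force: [-0.2, -0.2, 0.1]
finger_gap: 0.0001
grip_force: 0.0
time: 8.85
eef_pos: [0.5299, 0.1259, 0.2582]
tool_rot: [[0.997, 0.073, -0.002], [0.073, -0.997, -0.0], [-0.002, -0.0, -1.0]]
force: [-0.2, -0.5, 0.4]
finger_gap: 0.0001
grip_force: 0.0
```

View pics/s6.png

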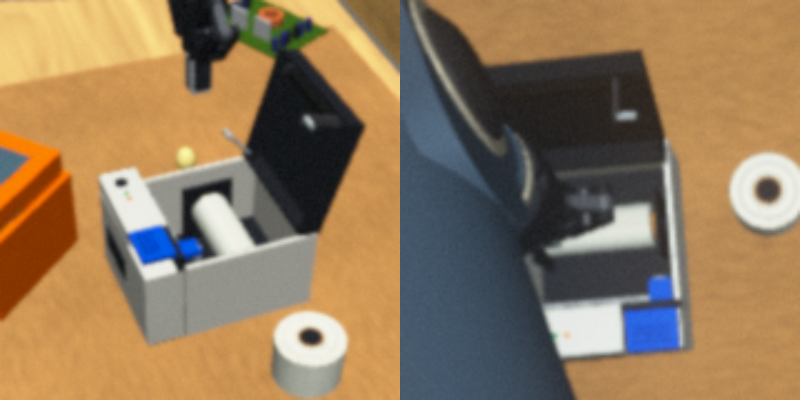

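The cover leans back past upright at its stop (side half, 310,140). The tab is up (155,243), and the roll and lamp haven't moved. The gripper is clear of everything. I'll let it settle briefly and hand in.

```bash
python3 -m crank '[0,0,-0.2,0,0,0,0, 0,0,-0.2,0,0,0,0, 0,0,-0.2,0,0,0,0, 0,0,-0.2,0,0,0,0, 0,0,-0.2,0,0,0,0, 0,0,-0.2,0,0,0,0]' && python3 -c "from workcell import manip;print(manip.job_done())"
```

```text
time: 9.45
eef_pos: [0.5293, 0.126, 0.2785]
tool_rot: [[0.997, 0.073, -0.001], [0.073, -0.997, -0.0], [-0.001, 0.0, -1.0]]
force: [0.4, 0.4, 0.8]
finger_gap: -0.0002
grip_force: 0.0
the job is handed in; nothing more can be done
None
```

I pressed the grey printer's release tab, pushed the cover back until it rested open against its stop, and handed the job in at 9.45 s; the hand-in gave no verdict, but the last pictures show the tab back up and the printer, roll and lamp where they were (the meter was outside those crops, and the arm never came near it).

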